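# Clamp a block in the ratchet fixture by pumping its lever

## Task

Set the grey rectangular block with the two holes flat on the bare bed of the ratchet clamp, lengthwise between the sprung pad and the cream stop bar, and let go of it. Then hold the upright grip of the lever and pump it in full strokes, stop to stop, one tooth each, until the pad holds the block firmly against the stop: quit at the first stroke on which the lever pushes back clearly harder than when idle, since one tooth too many spoils the block. Leave the lever back home and released; work the slide by the lever only, not by pushing the pad, and leave the other parts and tools where they lie.

Things in the scene. Friction and masses are not known exactly. Their poses are not given: they have to be found in the camera images.
- block: the work: a plain light grey rectangular block, 30 mm (its x) by 45 mm (its y), 20 mm high (z), 0.07 kg, with two small holes in the top; lies loose on the worktop. Origin at the centre of its underside. Pinch it across its 30 mm width.
- clamp: the ratchet clamp, fixed to the worktop: an aluminium bed plate 240 (its x) by 120 (y) by 12 mm thick (z). Origin at the centre of the plate's underside, z up. It clamps along its own +x. On the half with x < 0 a dark toothed slide runs along y = 0 in low guides, under a bridge at x = -20 mm (52 mm high, with a small knob up to 66 mm); its nose carries the sprung pad.
- nest (a point): point on the bare flat bed (z = 12 mm in the clamp's frame, x = 42, y = 0) between pad and stop, a good place for the centre of the block's underside. The block's 45 mm length goes along the clamp's x, centred on y = 0. Where it lies along x does not matter: the pad slides it up to the stop. The bed is open to both sides.
- stop_zone (a point): middle of the range (x = 84, y = 0, z = 12 mm in the clamp's frame) in which the stop's face toward the pad may be. The stop is a cream bar 20 mm wide, 14 mm high, 130 mm long, screwed across the bed parallel to the clamp's y. It is set anew each time and not measured: the face is anywhere from x = 70 to x = 98 mm.
- pad: the sprung pad on the slide's nose: a grey plate 26 mm wide, 8 mm thick, from 14 to 33 mm above the worktop. Its axes are the clamp's and at the start its origin is at the clamp's origin, its pressing face at x = +10 mm; the origin moves along the clamp's +x with the pad. Behind it is a spring of 2.6 N/mm with 16 mm travel. The slide cannot run back by itself.
- lever (a joint): lever angle (rad): 0 at the rear stop (home, where it starts), 0.312 at the front stop, growing as the grip moves toward the clamp's +x. No return spring: it stays where left. A stroke from home to at least 0.29 and back below 0.025 moves the slide on by exactly one tooth, 8 mm (never more; less of a stroke may do nothing). The slide can advance 52 mm.
- lever_pivot (a point): the lever's vertical pivot, at x = -72, y = +36 mm in the clamp's frame. The lever is a flat dark bar, its top 40 mm above the worktop (a small knob on it up to 64 mm), that reaches from the pivot across above the slide to the grip, 100 mm from the pivot.
- lever_grip (a point): middle of the upright round grip at the lever's end, 64 mm above the worktop: a black post 16 mm thick, from 40 to 83 mm above the worktop. At home it is at about x = -87, y = -63 mm in the clamp's frame; a stroke moves it 31 mm nearly straight along the clamp's +x (bowing 1 mm). Idle strokes resist with 1 to 4 N at the grip.
- pad_face (a point): centre of the pad's pressing face. Once it presses the block on the stop, each newton there adds about 0.3 N at the lever's grip; one tooth more adds 20 N there, some 6 N at the grip. 5 to 30 N held on the block is right, above 40 N at any moment spoils it: stop after the first stroke at whose front end, short of the front stop, the grip resists 2 to 3 N more than on idle strokes.
- shaft: bystander: stepped grey turned shaft, 22x80x22 mm, lying. Leave it.
- bush: bystander: cream plastic bush, 24 mm across, 25 mm tall, standing. Leave it.
- flange: bystander: light grey round flange, 62 mm across, 21 mm high. Leave it.
- tape: bystander: roll of tape, 91 mm across, 24 mm high, lying flat. Leave it.
- hex_key: bystander: bent dark hex key, 26x83x7 mm, lying. Leave it.
Things that resemble listed ones, but are neither listed nor needed, are in the scene too. What is meant by the block is not blue, and is the smaller of those in its own colour.

How it is judged:
By the outcome, as a careful person would: the job done as asked, in the order asked, and still so for the second after the job is handed in, with the robot touching nothing.
It also fails if it takes over 64 s, if anything falls off the work surface, if the arm or the gripper's body presses on something with over 40 N, if the wrist force passes 120 N, or if a joint passes its speed limit or range.

## Robot

A 6-joint arm with a two-finger parallel gripper is mounted at the origin on a cart in front of the work surface, level with it; the furniture and walls round the work are solid. World frame = base frame: x ahead of the robot, y to its left, z up, the work surface at z = 0. Lengths are in mm, angles in rad, forces in N, time in s.
With the tool pointing down it reaches from about 350 to 950 mm from the base axis. Payload 17.4 kg.
Tool frame: the origin (TCP) lies midway between the tips of the shut fingers; the grasp point (between the pads) lies 19 mm behind it (env.tcp_to_grasp is the distance from the TCP to the grasp point, in mm); x points along the fingers, z is the direction in which the jaws open and shut, and the axes are right-handed (so a half turn about x gives the same grasp; the last joint's range is limited). The gripper opens to 93 mm and grips with 3 to 60 N. Pads are 15 mm wide; open, the fingers measure 128 mm over their backs; the gripper's body (75 mm by 188 mm) begins 65 mm behind the grasp point.
Start: joints at [1.094, 0.116, 1.442, -0, 1.584, -0.038], TCP at [286.784, 611.054, 218.646] pointing down, gripper open.
Joint ranges: [-2.83, 2.83], [-0.83, 2.19], [0.07, 2.5], [-1.14, 4.28], [0.01, 3], [-2.97, 2.97]. Speed limits (rad/s): [1.89, 1.89, 2.22, 3.14, 3.14, 3.14].

## Interface

Orientations are given as a 3x3 rotation matrix whose columns are the frame's x, y, z axes.
In Python, from workcell import env, snapshot, camera_info gives the robot as it stands.
- The arm moves only by the tool apply_moves, never from a script. Its argument "series" is a list of rows, each a list of 5 numbers: the shift along the tool's x, y, z in m, then the turn about the tool's x in rad, then the finger opening in m, from 0 to 0.093. In form: [[dx, dy, dz, roll, claw], ...]. A call has 1 to 12 rows; each row is the pose to reach, as a shift and turn from the pose measured when the call began, along the tool's axes at that moment; what a row does not reach only later rows make up. A row lasts 1/12 s, in which the tool goes at most 41.7 mm and 7.16 degrees, less where a joint would pass 70% of its speed; a pose out of reach is approached as far as the arm can. A call with a gripper value outside its range is refused whole. The fingers move at their own pace and stop on an object; "newtons" is the grip in N (left out, the last holds). Time passes only in rows, so rows that repeat a pose let the fingers close. It gives the time, the measured TCP pose, the force and the opening at its end, in the units of the state.
- env.read_state(): the state, without advancing time (a new reading comes with each control period).
- snapshot(name): name is "scene" or "top" or "wrist"; returns the picture (400x640x3 uint8, red, green, blue); there is no depth.
- camera_info(name): a dict with "fx", "fy", "cx", "cy" (pixels), "k1" (the pictures are not rectified: a ray, as slopes to the right and down, at radius r is drawn at 1 + k1 r^2 times it, then the intrinsics apply), "R" (3x3) and "t" (3): a world point X has camera coordinates R X + t; the wrist camera has in their place "tool_from_camera" (4x4, takes a point from camera to tool coordinates, whose origin is the TCP and whose axes are the tool frame's). Camera axes: x right, y down, z forward; pixel columns grow to the right and rows downward; lengths in mm; the calibration is good to about 2 mm. A picture is of the moment at which its call begins: read the wrist's pose just before it. camera_info takes no time and is no camera call.
- env.hand_in(): hands the job in, once; it reports no verdict.
The state is a dict: "time_s": time; "joint_pos": joint angles; "qd": joint speeds; "tau": joint torques, N m; "ee_pos": TCP position; "tcp_rot": TCP orientation; "contact_force": force on the tool from outside, world axes, zero at the start; "torque": the same for the moment, N m; "opening": finger opening in mm.
Only numpy, scipy, OpenCV 4.12 (cv2) and the standard library are available. Lean on these libraries where they do the work, as an engineer would, in place of code of your own. Each camera call takes 0.05 s, during which the arm holds its last target. There are 200 camera calls.

## Working session

There is one attempt and no reset: what is moved stays moved. The work goes in short steps, Python scripts to look and compute and a tool call to move; the robot and the scene stay as the last step left them, time stands still between calls to the robot, and variables do not carry over. Pictures are saved under pics/ and viewed, about 8 in all and at most 12, crops included, and the job is handed in when it is done.

Besides the shell and the picture viewer there is one more tool, called after ">>>" by a JSON object that holds its "name" and its "arguments", one argument or row to a line. apply_moves: Moves the arm, as the interface text tells. Its arguments: {"type":"object","properties":{"series":{"type":"array"},"newtons":{"type":"number"}},"required":["series"]}

```bash
mkdir -p pics; ls; cat > h.py <<'E'
import numpy as np, cv2
from workcell import env, snapshot, camera_info
def cam(name, st=None):
    c=camera_info(name)
    if 'R' in c: return c,np.array(c['R']),np.array(c['t'])
    T=np.array(c['tool_from_camera']); W=np.eye(4); W[:3,:3]=np.array(st['tcp_rot']).reshape(3,3); W[:3,3]=st['ee_pos']
    M=np.linalg.inv(W@T); return c,M[:3,:3],M[:3,3]
def ray(C,u,v):
    c,R,t=C; x=(u-c['cx'])/c['fx']; y=(v-c['cy'])/c['fy']
    a,b=x,y
    for _ in range(20):
        s=1+c['k1']*(a*a+b*b); a,b=x/s,y/s
    return -R.T@t, R.T@np.array([a,b,1.])
def onplane(C,u,v,z):
    o,d=ray(C,u,v); return o+d*(z-o[2])/d[2]
def proj(C,X):
    c,R,t=C; p=R@np.array(X,float)+t; a,b=p[:2]/p[2]; s=1+c['k1']*(a*a+b*b)
    return c['fx']*a*s+c['cx'], c['fy']*b*s+c['cy']
def save(n,im): cv2.imwrite('pics/'+n,cv2.cvtColor(im,cv2.COLOR_RGB2BGR))
E
python3 - <<'E'
from h import *
s=env.read_state(); print(s)
for n in('scene','top'):
    im=snapshot(n); np.save(n+'.npy',im); save(n+'.png',im)
    C=cam(n); print(n,C[0]['fx'],-C[1].T@C[2])
print(camera_info('wrist'))
E
```

```text
pics
{'time_s': 0.0, 'joint_pos': array([ 1.09419524e+00,  1.16507659e-01,  1.44226436e+00, -2.05570133e-05,
        1.58397879e+00, -3.77546319e-02]), 'qd': array([0.00080657, 0.00084684, 0.00036093, 0.00021063, 0.00086981,
       0.00052436]), 'tau': array([ 5.10230588e-03, -7.21278763e+01, -6.22591424e+01,  7.81993009e-02,
        2.37551954e-02, -9.99041276e-05]), 'ee_pos': array([286.70000523, 610.86999633, 217.89112291]), 'tcp_rot': array([[-5.13051085e-04, -9.05242287e-01,  4.24895445e-01],
       [-1.03851645e-03,  4.24895754e-01,  9.05241691e-01],
       [-9.99999329e-01,  2.31743240e-05, -1.15810223e-03]]), 'contact_force': array([ 0.24615882,  0.4397726 , -0.29199981]), 'torque': array([-0.04257113, -0.03852727,  0.0071543 ]), 'opening': 92.61832147235536}
scene 415.9079880207128 [-116.65664707 -201.30704694  773.70549155]
top 407.8175006798941 [474.21925343 148.94071331 905.00745182]
{'fx': 282.2906800201621, 'fy': 282.2906800201621, 'cx': 317.0520628324948, 'cy': 197.00750860650786, 'k1': 0.005630392960829954, 'tool_from_camera': array([[ 6.66658379e-05, -2.93700237e-01,  9.55897571e-01,
        -1.65329743e+02],
       [ 2.31640130e-04, -9.55897543e-01, -2.93700244e-01,
         8.34634431e+01],
       [ 9.99999971e-01,  2.41004011e-04,  4.30705042e-06,
         1.35226848e-01],
       [ 0.00000000e+00,  0.00000000e+00,  0.00000000e+00,
         1.00000000e+00]])}
```

View pics/top.png

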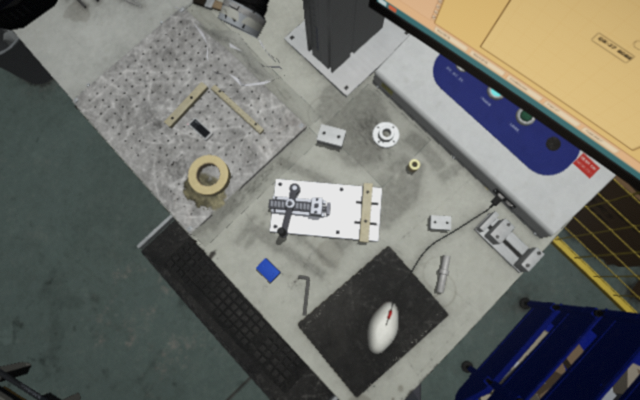

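View pics/scene.png

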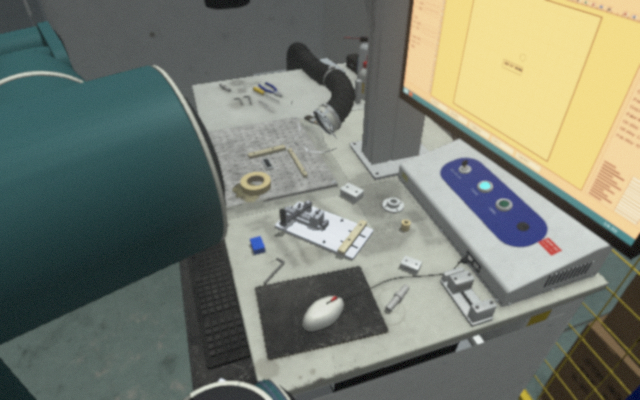

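Top picture: the clamp is centred near (325,210), with its lever pivot at (295,188), grip at (282,237) and cream stop at (366,213). There are three block candidates: blue at (268,270), a larger grey one at (331,136) and a smaller grey one at (440,223). The smaller grey one fits; I'll measure it and confirm it in an enlarged crop.

```bash
python3 - <<'E'
from h import *
im=np.load('top.npy'); C=cam('top')
a=cv2.resize(im[105:255,255:465],None,fx=3.8,fy=3.8,interpolation=cv2.INTER_CUBIC); save('crop.png',a)
hsv=cv2.cvtColor(im,cv2.COLOR_RGB2HSV); g=im.min(2)
print(im[223,436],im[215,345],im[250,440],im[136,325])
for nm,(x0,y0,x1,y1),z,th in [('small',(420,205,460,240),20,195),('big',(310,115,352,155),20,195),('bed',(255,165,395,255),12,205)]:
    m=((g[y0:y1,x0:x1]>th)).astype(np.uint8)
    cs,_=cv2.findContours(m,cv2.RETR_EXTERNAL,cv2.CHAIN_APPROX_NONE)
    c=max(cs,key=cv2.contourArea)[:,0]+[x0,y0]
    P=np.array([onplane(C,u,v,z)[:2] for u,v in c],np.float32)
    r=cv2.minAreaRect(P); print(nm,r,cv2.boxPoints(r).round().tolist(), c.min(0),c.max(0))
for n,u,v,z in [('pivot',295,188,64),('grip',282,237,83),('stopmid',366,213,26)]: print(n,onplane(C,u,v,z))
E
```

```text
[178 181 180] [230 231 231] [161 162 153] [195 198 197]
small ((584.4878540039062, -78.69619750976562), (8.751203536987305, 19.597646713256836), 0.5836136341094971) [[580.0, -69.0], [580.0, -89.0], [589.0, -88.0], [589.0, -69.0]] [432 223] [441 227]
big ((775.2987670898438, 151.70306396484375), (43.847938537597656, 14.611289978027344), 85.39275360107422) [[766.0, 130.0], [781.0, 129.0], [784.0, 173.0], [770.0, 174.0]] [322 137] [341 144]
bed ((620.295166015625, 183.5799102783203), (195.2418212890625, 117.66943359375), 85.49363708496094) [[554.0, 91.0], [671.0, 82.0], [687.0, 276.0], [569.0, 286.0]] [275 179] [361 238]
pivot [654.23510775 227.5145861   64.        ]
grip [548.60788534 249.37435255  83.        ]
stopmid [608.32443768  74.89718589  26.        ]
```

View pics/crop.png

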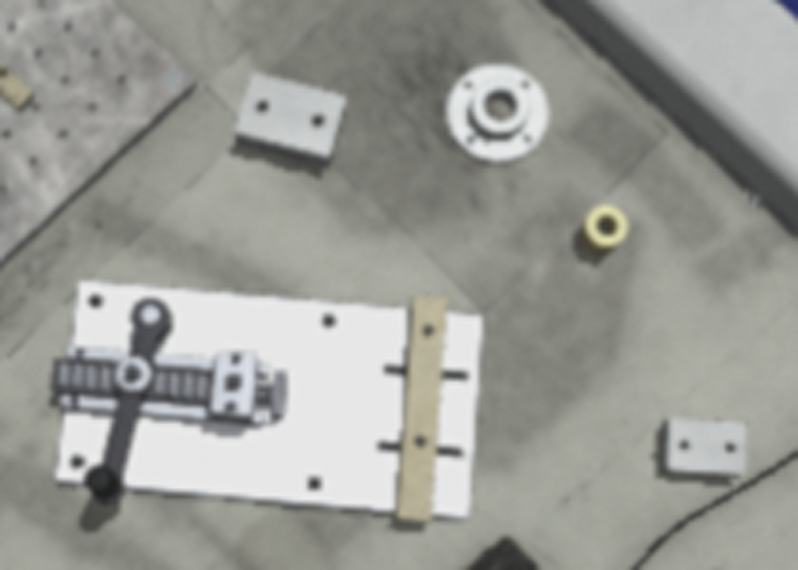

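The crop confirms it. The small grey block's corners at about (672,418), (747,425), (743,476) and (668,470) give roughly 43×30 mm, with two holes, while the upper-left one is larger. A cable passes just below its right corner. Now the poses.

```bash
python3 - <<'E'
from h import *
C=cam('top')
f=lambda x,y,z:onplane(C,(x+.5)/3.8-.5+255,(y+.5)/3.8-.5+105,z)[:2]
B=np.array([f(*p,12) for p in [(80,282),(482,316),(468,518),(57,482)]])
print(B.round(),[np.linalg.norm(B[i]-B[i-1]).round(1) for i in range(4)])
ex=(B[1]-B[0]+B[2]-B[3]);ex/=np.linalg.norm(ex);c=B.mean(0);print('clamp',c,ex,np.arctan2(ex[1],ex[0]))
ey=np.array([-ex[1],ex[0]])
for n,p in [('pivot',(151,316,64)),('grip',(104,484,83)),('stopface_mid',(406,410,26)),('stopface2',(403,450,26)),('padface',(287,395,33)),('knob',(134,375,64))]:
    d=f(*p)-c; print(n,d@ex,d@ey)
K=np.array([f(*p,20) for p in [(672,418),(747,425),(743,476),(668,470)]])
print(K.round(),[np.linalg.norm(K[i]-K[i-1]).round(1) for i in range(4)],K.mean(0))
h=f(731,448,20)-f(684,445,20);e=K[1]-K[0]+K[2]-K[3];print('dirs',np.arctan2(h[1],h[0]),np.arctan2(e[1],e[0]), 'holes mid',(f(731,448,20)+f(684,445,20))/2)
for nm,q in [('nest',(42,0))]: print(nm,c+q[0]*ex+q[1]*ey)
print('grip w',c-87*ex-63*ey)
E
```

```text
[[686. 277.]
 [668.  39.]
 [549.  48.]
 [567. 286.]] [np.float64(119.6), np.float64(238.5), np.float64(119.0), np.float64(238.2)]
clamp [617.44898273 162.425892  ] [-0.07562478 -0.99713635] -1.6464933822223942
pivot -69.06453880846053 32.097130092344216
grip -82.58563622613381 -65.13651515897675
stopface_mid 78.09945477307389 -2.291921262887946
stopface2 78.07725092729439 -25.424249305390667
padface 9.610487724641496 -0.6592699683233474
knob -75.01358709501677 -1.8666555423422235
[[ 607.  -69.]
 [ 604. -112.]
 [ 574. -108.]
 [ 577.  -65.]] [np.float64(30.2), np.float64(43.2), np.float64(29.7), np.float64(42.9)] [590.47662185 -88.42900577]
dirs -1.6248894972578323 -1.6479124038556774 holes mid [590.86624427 -88.43524697]
nest [614.27274176 120.54616548]
grip w [561.20874924 253.94111553]
```

>>> {"name": "apply_moves", "arguments": {
  "series": [
    [0.068, -0.572, -0.504, 1.209, 0.06],
    [0.068, -0.572, -0.504, 1.209, 0.06],
    [0.068, -0.572, -0.504, 1.209, 0.06],
    [0.068, -0.572, -0.504, 1.209, 0.06],
    [0.068, -0.572, -0.504, 1.209, 0.06],
    [0.068, -0.572, -0.504, 1.209, 0.06],
    [0.068, -0.572, -0.504, 1.209, 0.06],
    [0.068, -0.572, -0.504, 1.209, 0.06],
    [0.068, -0.572, -0.504, 1.209, 0.06],
    [0.068, -0.572, -0.504, 1.209, 0.06],
    [0.068, -0.572, -0.504, 1.209, 0.06],
    [0.068, -0.572, -0.504, 1.209, 0.06]
  ]
}}

```text
time_s: 1.1
ee_pos: [485.2, 152.2, 173.9]
tcp_rot: [[-0.0, 0.078, 0.997], [-0.001, 0.997, -0.078], [-1.0, -0.001, -0.0]]
contact_force: [1.5, 1.1, 0.2]
opening: 59.9
```

>>> {"name": "apply_moves", "arguments": {
  "series": [
    [0.024, -0.232, 0.124, 0, 0.06],
    [0.024, -0.232, 0.124, 0, 0.06],
    [0.024, -0.232, 0.124, 0, 0.06],
    [0.024, -0.232, 0.124, 0, 0.06],
    [0.024, -0.232, 0.124, 0, 0.06],
    [0.024, -0.232, 0.124, 0, 0.06],
    [0.024, -0.232, 0.124, 0, 0.06],
    [0.024, -0.232, 0.124, 0, 0.06],
    [0.024, -0.232, 0.124, 0, 0.06],
    [0.024, -0.232, 0.124, 0, 0.06]
  ]
}}

```text
time_s: 1.93
ee_pos: [590.6, -87.9, 150.0]
tcp_rot: [[-0.001, 0.077, 0.997], [-0.001, 0.997, -0.077], [-1.0, -0.001, -0.001]]
contact_force: [0.4, -0.1, -0.4]
opening: 60.0
```

```bash
python3 - <<'E'
from h import *
s=env.read_state(); im=snapshot('wrist'); C=cam('wrist',s); save('w1.png',im); np.save('w1.npy',im)
print(s['ee_pos'],s['tcp_rot'].round(4).tolist(),s['contact_force'],np.abs(s['qd']).max())
print(proj(C,[590.5,-88.4,20]))
E
```

```text
[590.56325816 -87.89089996 150.01959829] [[-0.0007, 0.0772, 0.997], [-0.0005, 0.997, -0.0772], [-1.0, -0.0006, -0.0006]] [ 0.3651991  -0.10942624 -0.35283374] 0.014092102827052552
(np.float64(318.2118173365737), np.float64(190.30681286207948))
```

View pics/w1.png

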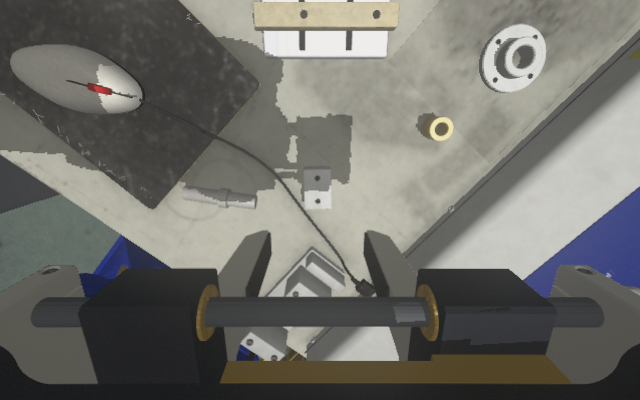

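The wrist view shows the block top at (304–331, 168–208), within about 2 px of the prediction and aligned. The cable passes about 30 mm to its left, so I'll keep the opening narrow, grip 5 mm to the +y side and keep the tips about 8 mm up.

>>> {"name": "apply_moves", "arguments": {
  "series": [
    [0.04, 0.007, -0.001, 0, 0.042],
    [0.08, 0.007, -0.001, 0, 0.042],
    [0.115, 0.007, -0.001, 0, 0.042],
    [0.13, 0.007, -0.001, 0, 0.042],
    [0.142, 0.007, -0.001, 0, 0.042],
    [0.142, 0.007, -0.001, 0, 0.042],
    [0.142, 0.007, -0.001, 0, 0.02],
    [0.142, 0.007, -0.001, 0, 0.02],
    [0.142, 0.007, -0.001, 0, 0.02],
    [0.142, 0.007, -0.001, 0, 0.02]
  ],
  "newtons": 20
}}

```text
time_s: 2.82
ee_pos: [591.1, -80.5, 10.2]
tcp_rot: [[0.002, 0.076, 0.997], [-0.001, 0.997, -0.076], [-1.0, -0.001, 0.002]]
contact_force: [-1.1, 1.7, 8.1]
opening: 29.4
```

>>> {"name": "apply_moves", "arguments": {
  "series": [
    [-0.02, 0, 0, 0, 0.02],
    [-0.05, 0, 0, 0, 0.02],
    [-0.09, 0.0, 0.0, 0, 0.02],
    [-0.12, 0.02, 0.002, 0, 0.02],
    [-0.14, 0.055, 0.003, 0, 0.02],
    [-0.14, 0.095, 0.004, 0, 0.02],
    [-0.14, 0.135, 0.006, 0, 0.02],
    [-0.14, 0.17, 0.008, 0, 0.02],
    [-0.14, 0.195, 0.008, 0, 0.02],
    [-0.14, 0.208, 0.008, 0, 0.02],
    [-0.14, 0.208, 0.008, 0, 0.02],
    [-0.14, 0.208, 0.008, 0, 0.02]
  ]
}}

```text
time_s: 3.82
ee_pos: [614.6, 126.2, 150.4]
tcp_rot: [[0.003, 0.076, 0.997], [-0.001, 0.997, -0.076], [-1.0, -0.001, 0.003]]
contact_force: [-0.1, 0.4, -1.8]
opening: 29.8
```

```bash
python3 - <<'E'
from h import *
s=env.read_state(); im=snapshot('wrist'); C=cam('wrist',s); save('w2.png',im); np.save('w2.npy',im)
print(s['ee_pos'],s['tcp_rot'].round(4).tolist(),s['contact_force'],s['opening'])
c=np.array([617.4,162.4]);ex=np.array([-.0756,-.9971]);ey=np.array([.9971,-.0756])
for n,x,y,z in [('bed++',120,60,12),('bed+-',120,-60,12),('b--',-120,-60,12),('b-+',-120,60,12),('stopface',78,0,26),('grip',-87,-63,83),('padface',10,0,33)]:
    p=c+x*ex+y*ey; print(n,np.round(proj(C,[*p,z])))
E
```

```text
[614.6447276  126.21483912 150.42187476] [[0.0028, 0.0756, 0.9971], [-0.001, 0.9971, -0.0756], [-1.0, -0.0008, 0.0029]] [-0.05621548  0.4157231  -1.75066949] 29.848528581916128
bed++ [368. 255.]
bed+- [268. 255.]
b-- [255.  29.]
b-+ [381.  29.]
stopface [318. 227.]
grip [234.  53.]
padface [318. 168.]
```

View pics/w2.png

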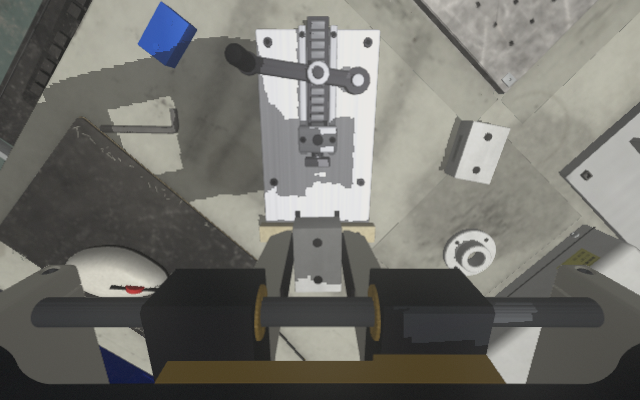

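The block is gripped straight at (293–342, 220–292). The bed corners at (256,29) and (381,29) match the prediction to 1 px, so I'm lowering it.

>>> {"name": "apply_moves", "arguments": {
  "series": [
    [0.035, 0, 0, 0, 0.02],
    [0.07, 0, 0, 0, 0.02],
    [0.1, 0, 0, 0, 0.02],
    [0.115, 0, 0, 0, 0.02],
    [0.122, 0, 0, 0, 0.02],
    [0.125, 0, 0, 0, 0.02],
    [0.127, 0, 0, 0, 0.02],
    [0.127, 0, 0, 0, 0.02]
  ]
}}

```text
time_s: 4.53
ee_pos: [615.8, 125.3, 24.8]
tcp_rot: [[0.005, 0.077, 0.997], [-0.001, 0.997, -0.077], [-1.0, -0.0, 0.005]]
contact_force: [-1.1, -0.5, -0.4]
opening: 29.8
```

>>> {"name": "apply_moves", "arguments": {
  "series": [
    [0.001, 0, -0.001, 0, 0.02],
    [0.002, 0, -0.001, 0, 0.02],
    [0.003, 0, -0.001, 0, 0.02],
    [0.003, 0, -0.001, 0, 0.02]
  ]
}}

```text
time_s: 4.87
ee_pos: [615.0, 125.4, 22.2]
tcp_rot: [[0.005, 0.077, 0.997], [-0.001, 0.997, -0.077], [-1.0, -0.0, 0.005]]
contact_force: [-0.8, 0.1, 1.2]
opening: 29.7
```

>>> {"name": "apply_moves", "arguments": {
  "series": [
    [0, 0, 0, 0, 0.045],
    [0, 0, 0, 0, 0.045],
    [0, 0, 0, 0, 0.045],
    [-0.01, 0, 0, 0, 0.045],
    [-0.04, 0, 0, 0, 0.045],
    [-0.08, 0, 0, 0, 0.05],
    [-0.108, 0.02, -0.01, -0.12, 0.05],
    [-0.108, 0.05, -0.03, -0.24, 0.05],
    [-0.108, 0.085, -0.045, -0.36, 0.05],
    [-0.108, 0.11, -0.0635, -0.48, 0.05],
    [-0.108, 0.124, -0.0635, -0.6, 0.05],
    [-0.108, 0.124, -0.0635, -0.72, 0.05]
  ]
}}

```text
time_s: 5.87
ee_pos: [559.8, 256.8, 130.9]
tcp_rot: [[0.006, -0.607, 0.795], [0.0, 0.795, 0.607], [-1.0, -0.003, 0.005]]
contact_force: [-0.7, 0.7, -0.1]
opening: 49.9
```

>>> {"name": "apply_moves", "arguments": {
  "series": [
    [0, 0, 0, -0.12, 0.05],
    [0, 0, 0, -0.24, 0.05],
    [0, 0, 0, -0.36, 0.05],
    [0, 0, 0, -0.48, 0.05],
    [0, 0, 0, -0.6, 0.05],
    [0, 0, 0, -0.72, 0.05],
    [0, 0, 0, -0.85, 0.05],
    [0, 0, 0, -0.85, 0.05],
    [0, 0, 0, -0.85, 0.05]
  ]
}}

```text
time_s: 6.62
ee_pos: [559.9, 256.8, 131.6]
tcp_rot: [[0.007, -0.997, 0.072], [0.0, 0.072, 0.997], [-1.0, -0.006, 0.001]]
contact_force: [-0.4, 0.4, 1.0]
opening: 50.1
```

```bash
python3 - <<'E'
from h import *
s=env.read_state(); im=snapshot('wrist'); C=cam('wrist',s); save('w3.png',im); np.save('w3.npy',im)
print(s['ee_pos'],s['tcp_rot'].round(4).tolist(),s['contact_force'],s['opening'],s['joint_pos'])
print(proj(C,[561.2,253.9,83]),proj(C,[614.3,120.5,32]))
E
```

```text
[559.9038905  256.76132706 131.55907925] [[0.0065, -0.9974, 0.0725], [0.0004, 0.0725, 0.9974], [-1.0, -0.0065, 0.0009]] [-0.36764072  0.3994065   0.9825246 ] 50.091113337550155 [ 0.38959562  0.02102104  1.68335613 -0.00213491  1.43102301 -1.10839266]
(np.float64(312.86080637386675), np.float64(219.13433917985006)) (np.float64(190.60970764034474), np.float64(256.5058466261876))
```

View pics/w3.png

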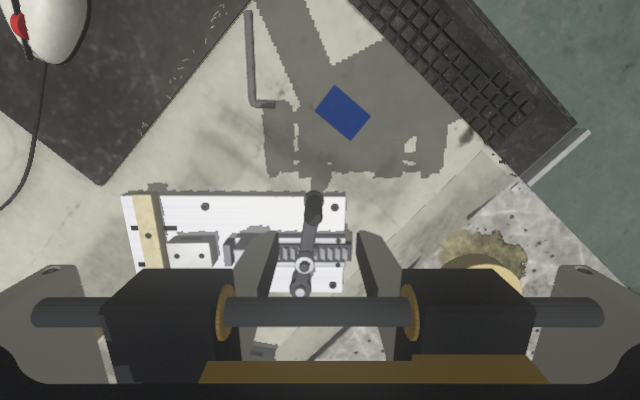

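The post top is at about (313,217) against a predicted (313,219), and the block sits flat on the bed at (190,252) between the pad and stop. Descending on the grip.

>>> {"name": "apply_moves", "arguments": {
  "series": [
    [0.03, -0.001, -0.003, 0, 0.05],
    [0.06, -0.001, -0.003, 0, 0.05],
    [0.078, -0.001, -0.003, 0, 0.05],
    [0.083, -0.001, -0.003, 0, 0.05],
    [0.083, -0.001, -0.003, 0, 0.05],
    [0.083, -0.001, -0.003, 0, 0.01],
    [0.083, -0.001, -0.003, 0, 0.01],
    [0.083, -0.001, -0.003, 0, 0.01],
    [0.083, -0.001, -0.003, 0, 0.01],
    [0.083, -0.001, -0.003, 0, 0.01],
    [0.083, -0.001, -0.003, 0, 0.01]
  ],
  "newtons": 20
}}

```text
time_s: 7.58
ee_pos: [561.4, 253.8, 48.9]
tcp_rot: [[0.007, -0.997, 0.074], [0.001, 0.074, 0.997], [-1.0, -0.007, 0.001]]
contact_force: [-0.0, -1.3, 4.1]
opening: 15.5
```

```bash
python3 - <<'E'
from h import *
s=env.read_state(); print(s['ee_pos'],s['contact_force'],s['opening'],s['tcp_rot'][:,2])
E
```

```text
[561.37060435 253.77807683  48.91901707] [-0.0333574  -1.26199659  4.05302121] 15.476557609341256 [0.07351731 0.9972934  0.00103813]
```

>>> {"name": "apply_moves", "arguments": {
  "series": [
    [0, 0, -0.005, 0, 0.01],
    [0, 0.001, -0.01, 0, 0.01],
    [0, 0.001, -0.015, 0, 0.01],
    [0, 0.001, -0.019, 0, 0.01],
    [0, 0.001, -0.022, 0, 0.01],
    [0, 0, -0.025, 0, 0.01]
  ]
}}

```text
time_s: 8.08
ee_pos: [558.7, 228.9, 48.9]
tcp_rot: [[0.005, -0.997, 0.073], [0.001, 0.073, 0.997], [-1.0, -0.005, 0.001]]
contact_force: [-11.5, 2.8, 6.6]
opening: 15.7
```

>>> {"name": "apply_moves", "arguments": {
  "series": [
    [0, 0, -0.002, 0, 0.01],
    [0, 0, -0.004, 0, 0.01],
    [0, 0, -0.0055, 0, 0.01]
  ]
}}

```text
time_s: 8.33
ee_pos: [558.5, 223.6, 49.0]
tcp_rot: [[0.006, -0.997, 0.073], [0.002, 0.073, 0.997], [-1.0, -0.006, 0.002]]
contact_force: [1.7, 4.1, -1.9]
opening: 15.3
```

>>> {"name": "apply_moves", "arguments": {
  "series": [
    [0, 0, 0, 0, 0.01],
    [0, 0, 0, 0, 0.01]
  ]
}}

```text
time_s: 8.5
ee_pos: [558.5, 223.6, 49.0]
tcp_rot: [[0.006, -0.997, 0.073], [0.002, 0.073, 0.997], [-1.0, -0.006, 0.003]]
contact_force: [0.0, 3.3, -0.6]
opening: 15.7
```

>>> {"name": "apply_moves", "arguments": {
  "series": [
    [0, 0, 0.005, 0, 0.01],
    [0, 0.001, 0.01, 0, 0.01],
    [0, 0.001, 0.015, 0, 0.01],
    [0, 0.001, 0.02, 0, 0.01],
    [0, 0, 0.025, 0, 0.01],
    [0, 0, 0.028, 0, 0.01],
    [0, 0, 0.0297, 0, 0.01],
    [0, 0, 0.0297, 0, 0.01]
  ]
}}

```text
time_s: 9.17
ee_pos: [560.6, 253.3, 48.9]
tcp_rot: [[0.006, -0.997, 0.073], [0.002, 0.073, 0.997], [-1.0, -0.006, 0.002]]
contact_force: [-0.8, -1.3, -2.1]
opening: 15.4
```

>>> {"name": "apply_moves", "arguments": {
  "series": [
    [0, 0, -0.005, 0, 0.01],
    [0, 0.001, -0.01, 0, 0.01],
    [0, 0.001, -0.015, 0, 0.01],
    [0, 0.001, -0.019, 0, 0.01],
    [0, 0.001, -0.022, 0, 0.01],
    [0, 0, -0.025, 0, 0.01]
  ]
}}

```text
time_s: 9.67
ee_pos: [558.0, 228.4, 49.0]
tcp_rot: [[0.005, -0.997, 0.073], [0.003, 0.073, 0.997], [-1.0, -0.005, 0.003]]
contact_force: [-12.2, 3.5, 4.7]
opening: 15.6
```

>>> {"name": "apply_moves", "arguments": {
  "series": [
    [0, 0, -0.002, 0, 0.01],
    [0, 0, -0.004, 0, 0.01],
    [0, 0, -0.005, 0, 0.01]
  ]
}}

```text
time_s: 9.92
ee_pos: [557.9, 223.6, 49.0]
tcp_rot: [[0.006, -0.997, 0.073], [0.004, 0.073, 0.997], [-1.0, -0.005, 0.004]]
contact_force: [1.0, 14.4, -3.6]
opening: 15.7
```

>>> {"name": "apply_moves", "arguments": {
  "series": [
    [0, 0, 0, 0, 0.01],
    [0, 0, 0, 0, 0.01]
  ]
}}

```text
time_s: 10.08
ee_pos: [557.8, 223.7, 49.0]
tcp_rot: [[0.006, -0.997, 0.073], [0.005, 0.073, 0.997], [-1.0, -0.005, 0.005]]
contact_force: [1.1, 4.3, -3.4]
opening: 15.6
```

The moving reading was 14.4 N, but it held at 4.3 N. That's ambiguous, so I'll look at the gap between pad, block and stop before going on.

```bash
python3 - <<'E'
from h import *
a=[]
im=snapshot('wrist'); s=env.read_state(); a.append(s['contact_force'].round(1).tolist())
t=snapshot('top'); a.append(env.read_state()['contact_force'].round(1).tolist())
sc=snapshot('scene'); a.append(env.read_state()['contact_force'].round(1).tolist())
print(a,s['ee_pos'])
np.save('w4.npy',im);np.save('t4.npy',t)
r=lambda x,f:cv2.resize(x,None,fx=f,fy=f,interpolation=cv2.INTER_CUBIC)
A=r(im[150:290,90:350],3);B=r(t[170:250,262:392],6); 
save('v4.png',np.vstack([cv2.resize(A,(560,301)),cv2.resize(B[:,:],(560,295*1))][:2]))
E
```

```text
[[-0.6, 4.1, -3.0], [0.6, 5.7, -3.2], [-0.4, 5.5, -4.2]] [557.85153709 223.67836871  48.98096117]
```

View pics/v4.png

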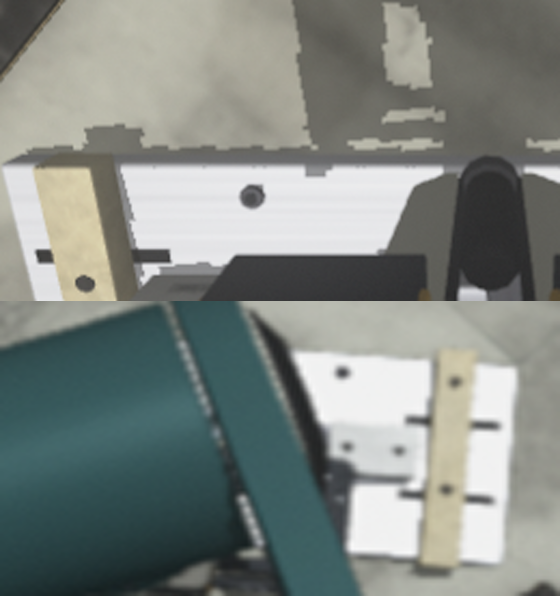

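The top crop shows the pad now against the block and about 7 mm left between the block's right edge (x≈415) and the stop (x≈431). This fits two teeth advanced, so the block isn't clamped yet and 14 N was a transient. Third stroke, with a slower end.

>>> {"name": "apply_moves", "arguments": {
  "series": [
    [0, 0, 0.005, 0, 0.01],
    [0, 0.001, 0.01, 0, 0.01],
    [0, 0.001, 0.015, 0, 0.01],
    [0, 0.001, 0.02, 0, 0.01],
    [0, 0, 0.025, 0, 0.01],
    [0, 0, 0.028, 0, 0.01],
    [0, 0, 0.0297, 0, 0.01],
    [0, 0, 0.0297, 0, 0.01]
  ]
}}

```text
time_s: 10.9
ee_pos: [560.1, 253.2, 48.9]
tcp_rot: [[0.006, -0.997, 0.073], [0.004, 0.073, 0.997], [-1.0, -0.005, 0.004]]
contact_force: [0.3, -1.0, -3.3]
opening: 15.6
```

>>> {"name": "apply_moves", "arguments": {
  "series": [
    [0, 0, -0.005, 0, 0.01],
    [0, 0.001, -0.01, 0, 0.01],
    [0, 0.001, -0.015, 0, 0.01],
    [0, 0.001, -0.018, 0, 0.01],
    [0, 0.001, -0.021, 0, 0.01],
    [0, 0, -0.024, 0, 0.01],
    [0, 0, -0.025, 0, 0.01]
  ]
}}

```text
time_s: 11.48
ee_pos: [557.4, 228.2, 48.9]
tcp_rot: [[0.004, -0.997, 0.072], [0.004, 0.072, 0.997], [-1.0, -0.004, 0.005]]
contact_force: [-8.0, 4.5, 1.7]
opening: 15.3
```

>>> {"name": "apply_moves", "arguments": {
  "series": [
    [0, 0, -0.001, 0, 0.01],
    [0, 0, -0.002, 0, 0.01]
  ]
}}

```text
time_s: 11.65
ee_pos: [557.3, 226.2, 49.0]
tcp_rot: [[0.004, -0.997, 0.072], [0.005, 0.072, 0.997], [-1.0, -0.004, 0.006]]
contact_force: [0.5, 5.3, -3.9]
opening: 15.3
```

>>> {"name": "apply_moves", "arguments": {
  "series": [
    [0, 0, -0.001, 0, 0.01],
    [0, 0, -0.002, 0, 0.01],
    [0, 0, -0.0027, 0, 0.01]
  ]
}}

```text
time_s: 11.9
ee_pos: [557.2, 223.8, 49.0]
tcp_rot: [[0.005, -0.997, 0.072], [0.006, 0.072, 0.997], [-1.0, -0.004, 0.007]]
contact_force: [2.1, 7.2, -4.2]
opening: 15.8
```

```bash
cat > f.py <<'E'
from h import *
a=[]
for _ in range(6):
    snapshot('top'); s=env.read_state(); a.append(s['contact_force'])
a=np.array(a); print(a[:,1].round(1),a.mean(0).round(2),s['ee_pos'],s['opening'],s['time_s'])
E
python3 f.py
```

```text
[6.6 6.9 5.6 5.2 6.  5.7] [ 0.9   5.98 -4.2 ] [557.21316376 223.77951843  49.01185399] 15.354212219552 12.2
```

The held force is 6.0 N against about 4.9 N on stroke 2, a small rise. I'll check by how far the block moved between the two stroke ends: 8 mm minus that travel is the spring compression.

```bash
python3 - <<'E'
from h import *
t4=np.load('t4.npy'); C=cam('top')
now=np.mean([snapshot('top').astype(float) for _ in range(3)],0).astype(np.uint8); np.save('t5.npy',now)
g=lambda x:cv2.cvtColor(x,cv2.COLOR_RGB2GRAY).astype(np.float32)
f=4
A=cv2.resize(g(t4),None,fx=f,fy=f,interpolation=cv2.INTER_CUBIC);B=cv2.resize(g(now),None,fx=f,fy=f,interpolation=cv2.INTER_CUBIC)
# block px in t4: x 262+(330..415)/4.31, y 170+(423-301..480-301)/3.69
for (x0,x1,y0,y1) in [(340,357,203,218),(346,357,204,217),(339,360,206,215)]:
    T=A[y0*f:y1*f,x0*f:x1*f]; S=B[(y0-3)*f:(y1+3)*f,(x0-3)*f:(x1+9)*f]
    r=cv2.matchTemplate(S,T,cv2.TM_CCOEFF_NORMED); _,m,_,l=cv2.minMaxLoc(r)
    dx,dy=l[0]/f-3,l[1]/f-3; p=onplane(C,x0+8,y0+8,32);q=onplane(C,x0+8+dx,y0+8+dy,32)
    print(m,dx,dy,np.linalg.norm(q-p))
print(env.read_state()['contact_force'])
print(g(t4)[210,335:370].astype(int)); print(g(now)[210,335:370].astype(int))
r=lambda x:cv2.resize(x[190:235,325:380],None,fx=7,fy=7,interpolation=cv2.INTER_CUBIC)
save('v5.png',np.hstack([r(t4),r(now)]))
E
```

```text
0.9127777218818665 2.0 0.5 4.448500711260434
0.9865939617156982 2.75 0.25 5.9555353626763745
0.8468933701515198 2.25 0.5 4.967422854028751
[ 0.99502881  5.50587149 -4.04244079]
[ 39  41  76 150 204 206 176 138 159 200 212 213 211 211 212 211 210 197
 156 114 140 191 210 219 230 222 171 179 195 197 196 195 196 194 196]
[ 38  40  60 107 147 163 183 205 193 146 124 163 204 212 213 212 211 211
 211 210 196 149 119 157 203 211 203 189 193 196 196 194 195 194 195]
```

View pics/v5.png

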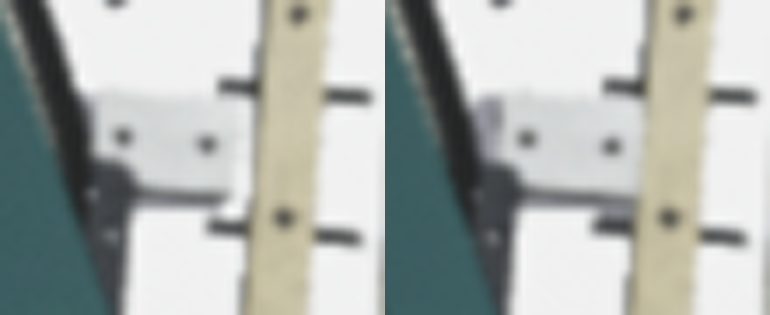

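Left is the end of stroke 2, right the end of stroke 3. The block now touches the stop (the gap at x≈245 has closed), and its holes moved about 2.7 px, or 5.8 mm. Spring compression is then about 2 mm, or 4–6 N, matching a grip rise of only 1–1.5 N, which isn't clearly harder than idle. One more tooth should give about 25 N. I'll make it with force checks on the way.

>>> {"name": "apply_moves", "arguments": {
  "series": [
    [0, 0, 0.005, 0, 0.01],
    [0, 0.001, 0.01, 0, 0.01],
    [0, 0.001, 0.015, 0, 0.01],
    [0, 0.001, 0.02, 0, 0.01],
    [0, 0, 0.025, 0, 0.01],
    [0, 0, 0.028, 0, 0.01],
    [0, 0, 0.0299, 0, 0.01],
    [0, 0, 0.0299, 0, 0.01]
  ]
}}

```text
time_s: 13.02
ee_pos: [559.5, 253.5, 49.0]
tcp_rot: [[0.005, -0.997, 0.072], [0.006, 0.072, 0.997], [-1.0, -0.004, 0.006]]
contact_force: [1.9, -2.3, -5.2]
opening: 15.7
```

>>> {"name": "apply_moves", "arguments": {
  "series": [
    [0, 0, -0.004, 0, 0.01],
    [0, 0.001, -0.008, 0, 0.01],
    [0, 0.001, -0.012, 0, 0.01],
    [0, 0.001, -0.015, 0, 0.01],
    [0, 0.001, -0.015, 0, 0.01]
  ]
}}

```text
time_s: 13.43
ee_pos: [556.6, 239.0, 49.0]
tcp_rot: [[0.004, -0.997, 0.071], [0.008, 0.072, 0.997], [-1.0, -0.003, 0.008]]
contact_force: [-6.9, 7.3, -1.1]
opening: 15.5
```

```bash
python3 f.py
```

```text
[6.  7.  7.1 6.5 5.9 6.4] [-6.48  6.49 -1.27] [556.63798732 239.22470089  48.93478952] 15.60633425290173 13.7333
```

Mid-stroke is 6.5 N, in line with the prediction. Finishing the stroke.

>>> {"name": "apply_moves", "arguments": {
  "series": [
    [0, 0, -0.004, 0, 0.01],
    [0, 0, -0.008, 0, 0.01],
    [0, -0.001, -0.011, 0, 0.01],
    [0, -0.001, -0.013, 0, 0.01]
  ]
}}

```text
time_s: 14.07
ee_pos: [555.8, 227.0, 49.0]
tcp_rot: [[0.002, -0.997, 0.071], [0.01, 0.071, 0.997], [-1.0, -0.001, 0.01]]
contact_force: [-7.5, 11.0, -1.7]
opening: 15.9
```

>>> {"name": "apply_moves", "arguments": {
  "series": [
    [0, 0, -0.001, 0, 0.01],
    [0, 0, -0.0022, 0, 0.01],
    [0, 0, -0.0026, 0, 0.01]
  ]
}}

```text
time_s: 14.32
ee_pos: [555.6, 225.2, 49.1]
tcp_rot: [[0.003, -0.998, 0.07], [0.012, 0.07, 0.997], [-1.0, -0.002, 0.012]]
contact_force: [2.4, 11.0, -7.3]
opening: 15.8
```

```bash
python3 f.py
```

```text
[10.  10.   9.   9.9  8.8  9.2] [ 1.33  9.48 -6.43] [555.6530135  225.16355305  49.04928295] 15.529675123267824 14.6167
```

>>> {"name": "apply_moves", "arguments": {
  "series": [
    [0, 0, -0.001, 0, 0.01],
    [0, 0, -0.002, 0, 0.01],
    [0, 0, -0.002, 0, 0.01]
  ]
}}

```text
time_s: 14.87
ee_pos: [555.6, 224.1, 49.0]
tcp_rot: [[0.003, -0.998, 0.07], [0.014, 0.07, 0.997], [-1.0, -0.002, 0.014]]
contact_force: [2.6, 11.4, -8.4]
opening: 15.5
```

```bash
python3 f.py
```

```text
[10.8 10.6 10.9  9.8 10.5 11. ] [ 3.05 10.6  -7.9 ] [555.59284897 224.05726242  49.05264114] 15.630393453201357 15.1667
```

That is 10.6 N held against about 4.5 N idle, so clearly harder, at about 0.30 rad. Returning home.

>>> {"name": "apply_moves", "arguments": {
  "series": [
    [0, 0, 0.004, 0, 0.01],
    [0, 0.001, 0.009, 0, 0.01],
    [0, 0.001, 0.014, 0, 0.01],
    [0, 0.001, 0.019, 0, 0.01],
    [0, 0, 0.024, 0, 0.01],
    [0, -0.001, 0.028, 0, 0.01],
    [0, -0.001, 0.03, 0, 0.01],
    [0, -0.001, 0.03, 0, 0.01],
    [0, -0.001, 0.03, 0, 0.01]
  ]
}}

```text
time_s: 15.92
ee_pos: [558.4, 254.0, 49.1]
tcp_rot: [[0.003, -0.998, 0.069], [0.014, 0.069, 0.997], [-1.0, -0.002, 0.014]]
contact_force: [-3.0, 1.5, -7.7]
opening: 15.6
```

```bash
python3 f.py
```

```text
[2.  0.8 1.2 0.8 1.1 1.9] [-3.04  1.3  -8.65] [558.37594881 253.80969907  49.13838832] 15.673546705214765 16.2167
```

>>> {"name": "apply_moves", "arguments": {
  "series": [
    [0, 0, 0, 0, 0.045],
    [0, 0, 0, 0, 0.045],
    [0, 0, 0, 0, 0.045],
    [0, 0, 0, 0, 0.045],
    [-0.015, 0, 0, 0, 0.045],
    [-0.045, 0, 0, 0, 0.045],
    [-0.085, 0, 0, 0, 0.045],
    [-0.125, 0, 0, 0, 0.045],
    [-0.15, 0.03, 0.03, 0, 0.045],
    [-0.15, 0.07, 0.06, 0, 0.045],
    [-0.15, 0.09, 0.09, 0, 0.045],
    [-0.15, 0.09, 0.12, 0, 0.045]
  ]
}}

```text
time_s: 17.22
ee_pos: [474.2, 378.7, 203.0]
tcp_rot: [[0.005, -0.998, 0.07], [0.016, 0.07, 0.997], [-1.0, -0.004, 0.016]]
contact_force: [0.6, -0.2, 0.8]
opening: 45.1
```

>>> {"name": "apply_moves", "arguments": {
  "series": [
    [0, 0.02, 0.04, 0, 0.045],
    [0, 0.04, 0.08, 0, 0.045],
    [0, 0.06, 0.12, 0, 0.045],
    [0, 0.06, 0.14, 0, 0.045],
    [0, 0.06, 0.15, 0, 0.045],
    [0, 0.06, 0.15, 0, 0.045]
  ]
}}

```text
time_s: 17.72
ee_pos: [424.4, 534.4, 204.9]
tcp_rot: [[0.005, -0.998, 0.068], [0.016, 0.068, 0.998], [-1.0, -0.004, 0.016]]
contact_force: [-0.5, 0.9, -0.0]
opening: 44.7
```

```bash
python3 - <<'E'
from h import *
s=env.read_state(); t=snapshot('top'); print(s['ee_pos'],s['contact_force'],s['time_s'])
np.save('t6.npy',t); t0=np.load('top.npy')
r=lambda x:cv2.resize(x[105:290,255:465],None,fx=1.9*1.0,fy=1.9,interpolation=cv2.INTER_CUBIC)
save('v6.png',cv2.resize(np.hstack([r(t0),r(t)]),(796,352)))
g=lambda x:cv2.cvtColor(x,cv2.COLOR_RGB2GRAY)
print(g(t)[210,335:370]);print(g(np.load('t5.npy'))[210,335:370])
E
```

```text
[424.39852932 534.44436168 204.94861521] [-0.53730883  0.91632495 -0.03216023] 17.7167
[ 93  91 104 130 141 149 167 190 178 135 115 150 190 198 198 197 195 196
 196 195 180 138 109 144 188 197 188 174 178 181 181 180 181 179 179]
[ 38  40  60 107 147 163 183 205 193 146 124 163 204 212 213 212 211 211
 211 210 196 149 119 157 203 211 203 189 193 196 196 194 195 194 195]
```

View pics/v6.png

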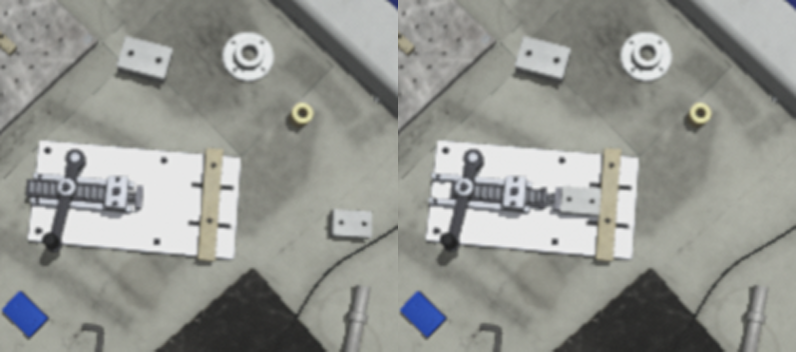

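The block is clamped against the stop, the lever looks home, and the bystanders haven't moved. One last check that the fourth tooth latched: slide tail travel of 32 mm rather than 24.

```bash
python3 - <<'E'
from h import *
C=cam('top');c=np.array([617.4,162.4]);ex=np.array([-.0756,-.9971]);ey=np.array([.9971,-.0756])
def rect(im,z):
    X,Y=np.meshgrid(np.arange(-135,125,.4),np.arange(75,-75,-.4)); 
    src=np.float32([[proj(C,[*(c+x*ex+y*ey),z]) for x in (-135,125)] for y in (75,-75)]).reshape(4,2)
    M=cv2.getPerspectiveTransform(src,np.float32([[0,0],[780,0],[0,280],[780,280]])*1.0); return cv2.warpPerspective(im,M,(780,280),flags=cv2.INTER_CUBIC)
save('v7.png',np.vstack([rect(np.load('top.npy'),25),rect(np.load('t6.npy'),25)]))
E
```

```text
(no output)
```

View pics/v7.png

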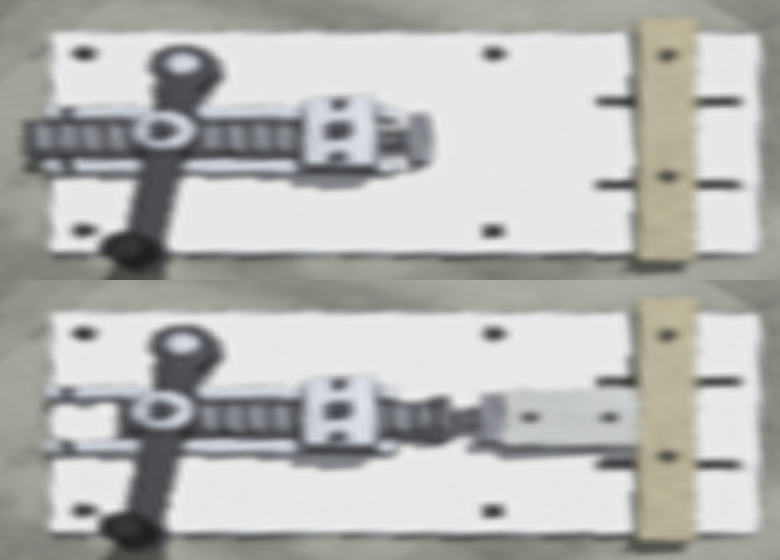

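The slide tail moved from x=25 to x=119 (about 31–32 mm, four teeth) while the pad moved about 24 mm. That leaves 7–8 mm of compression, or about 20 N held, and the grip is back at its starting position.

```bash
python3 -c "
from workcell import env
print(env.hand_in())"
```

```text
the job is handed in; nothing more can be done
None
```

The job is done and handed in: the smaller grey block is clamped against the stop at an estimated 20 N, inside the 5–30 N range. It took about 18 s of the 64 s allowed.

- **Placing:** I laid the block flat on the bed between the pad and the stop, aligned with the clamp, and let go of it before touching the lever.
- **Strokes:** I made four full strokes holding the grip, each to about 0.30 rad and back home. I went to 30 mm of the 31 mm travel rather than pressing on the front stop.
- **When I stopped:** The held force at the front end was 3.3, 4.9 and 6.0 N on the first three strokes, then 10.6 N on the fourth. I stopped there, as that was the first clear rise.
- **Last checks:** The pictures show the slide moved about 31–32 mm (four teeth) and the pad about 24 mm. The block is on the stop, the lever is home and released, and the flange, bush, spare blocks and hex key look unmoved. The last crop didn't cover the tape and shows only part of the shaft.

**Readings that disagreed:**
- **Stroke 2:** One 14 N reading came while moving. It did not persist, and the picture still showed a gap of about 7 mm.
- **Stroke 3:** It was borderline. The block already touched the stop, but at only about 4–6 N, so I took the fourth tooth.
- **Force drift:** The force readings crept up a little over the strokes, so I relied on the pictures as well.

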